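# Close a sprung number-puzzle tray over its dowel

### The job

Close the wooden number-puzzle tray: take the lid by its handle, lay it on top of the tray's dowel about 2 to 3 cm to one side of home along the rail, with its long edge flush against the tray's raised rail, and slide it along the rail until it drops onto the dowel. Then press it fully down onto the tray's rim against the springs, and finish while still holding the handle and pressing, because the lid pops up if you let go. Leave the other things on the desk where they are.

Things in the scene. Friction and masses are not known exactly. Their poses are not given: they have to be found in the camera images.
- tray: Open light-wood tray with small number tiles in it, fixed to the desk. Origin on its underside straight below the dowel; z up, x points to the rail, y runs along the rail. Walls 10 mm thick, outside 160 mm along y (-80 to +80), front wall outside at x = -65 mm; flat rim 30 mm above the desk. Symmetric about its xz plane.
- rail (a point): Upper inner edge, at mid-length, of the straight rail that stands along the tray's +x side: 66 mm in x from the dowel's axis, 54 mm above the desk. The rail is 160 mm long (along y) and 14 mm thick; its flat inner face looks to -x of the tray. Axes as the tray's.
- dowel: Round wooden locating pin standing upright in the middle of the tray, fixed to it, 12 mm in diameter; its flat top (edge bevelled 2 mm) is 42 mm above the desk, 12 mm above the rim. Origin on its axis, 6 mm above the desk. The lid hides it once it is above. The seated lid is centred on it.
- lifter (a joint): Two sprung wooden strips (90 by 14 mm, along x, at y = +50 and -50 mm in the tray) that move up and down together. 0 = up, their tops 35 mm above the desk (5 mm over the rim), grows in m as the lid presses them down; 0.005 = lid on the rim. They take 5 N to start moving and 10 N at the rim (the lid's weight does not move them).
- lid: Light-wood lid with a grid of thin dark lines on top, lying flat: plate 130 (x) by 160 (y) by 12 mm, about 0.24 kg. Origin at the centre of its underside, z up. There, in the underside, is a round socket 16 mm wide, 12 mm deep, for the dowel. Either 160 mm edge may go to the rail; touching it, the lid's centre is 1 mm past the dowel's axis, within the socket's 2 mm play.
- handle (a point): Centre of the top of the lid's handle, 44 mm above the lid's underside. The handle is a wooden bar in the middle of the lid, 70 mm long along the lid's x, 18 mm wide (y) and 32 mm tall, standing on the plate. Axes as the lid's.
- eraser: White eraser 45 by 22 by 13 mm, bystander. Origin under its centre.
- sharpener: Metal pencil sharpener 26 by 18 by 14 mm, bystander. Origin under its centre.
- ruler: Flat wooden ruler 200 mm (along y) by 30 by 4 mm, bystander. Origin under its centre.
- pencil_case: Grey pencil case 190 (along x) by 75 by 55 mm, bystander. Origin under its centre.
- glue_stick: Upright glue stick 27 mm in diameter, 90 mm tall, bystander. Origin under its centre.
There are look-alikes about, which are no part of the job. Leave any pink or purple look-alike of the lid alone.

How it is judged:
On the way, in this order (a step that is already met when the one before it is completed fails the run):
1. the lid lies on top of the dowel, to one side of home, with its long edge flush against the rail (contact force between lid and dowel above 0.2 N and (y of lid in the frame of tray above 0.01 m or y of lid in the frame of tray below -0.01 m) and x of lid in the frame of tray above -0.002 m and angle between the x axis of lid and the x axis of tray, either way round below 0.045 rad and z of lid in the frame of tray between 0.037 and 0.048 m and horizontal distance between lid and dowel below 0.05 m), for 0.1 s.
2. the lid is slid on along the rail, low over the dowel, and is nearly home ((y of lid in the frame of tray between 0.003 and 0.0098 m or y of lid in the frame of tray between -0.0098 and -0.003 m) and x of lid in the frame of tray above -0.003 m and z of lid in the frame of tray between 0.037 and 0.046 m and angle between the x axis of lid and the x axis of tray, either way round below 0.045 rad), for 0.02 s.
3. slid along the rail, the lid has dropped onto the dowel (z of lid in the frame of tray below 0.039 m and horizontal distance between lid and dowel below 0.004 m), for 0.1 s.
At the end, for the whole second after the job is handed in: The lid is on the dowel (centre within 4 mm of it), flush with the rail (within 0.045 rad), level (0.03 rad) and pressed down to within 2 mm of the rim, the springs compressed by more than 3 mm, still, while the fingers hold the handle and keep pressing (z of lid in the frame of tray below 0.032 m and value of joint lifter above 0.003 m and horizontal distance between lid and dowel below 0.004 m and angle between the x axis of lid and the x axis of tray, either way round below 0.045 rad and angle between lid's own z axis and vertical below 0.03 rad and contact force between the fingers and lid above 2 N and z of the grasp point in the frame of lid below 0.058 m and linear speed of lid below 0.02 m/s); the arm keeps its last pose, push and grip.
It fails at once if a bystander was moved by more than 3 cm (distance of any of eraser, sharpener, ruler, pencil_case, glue_stick from where it was at the start of the episode above 0.03 m).
It also fails if it takes over 48 s, if anything falls off the work surface, if the arm or the gripper's body presses on something with over 40 N, if the wrist force passes 120 N, or if a joint passes its speed limit or range.

### The arm

A 7-joint arm with a two-finger parallel gripper is mounted at the origin on the work surface. World frame = base frame: x ahead of the robot, y to its left, z up, the work surface at z = 0. Lengths are in m, angles in rad, forces in N, time in s.
With the tool pointing down it reaches from about 0.35 to 0.9 m from the base axis. Payload 7.2 kg.
Tool frame: the origin (TCP) lies on the centre line of the jaws, within the pads' length; the fingertips stand ctrl.nose_length ahead of it and the grasp point (between the pads) lies 8 mm behind it (ctrl.nose_length is the distance from the TCP to the fingertips, in m); z points along the fingers, y is the line along which they close (so a half turn about z gives the same grasp; the last joint's range is limited). The gripper opens to 85 mm and grips with 20 to 120 N. Pads are 22 mm wide; open, the fingers measure 114 mm over their backs; the gripper's body (76 mm by 85 mm) begins 54 mm behind the grasp point. The pads swing forward as they close: fully open they stand 13 mm farther back than shut.
Start: joints at [-1.416, 0.411, -0.013, 1.596, 0.006, 1.134, -0.082], TCP at [0.138, 0.61, 0.242] pointing down, gripper open.
Joint ranges: [-2.95, 2.95], [-0.29, 1.99], [-1.47, 1.44], [0.14, 2.54], [-1.03, 4.17], [0.13, 1.85], [-2.86, 2.86]. Speed limits (rad/s): [2.39, 2.39, 3.01, 3.01, 3.14, 3.14, 3.14].

### API

Orientations are given as a unit quaternion [x, y, z, w].
In Python, from station import sensors, read_camera, ctrl gives the robot as it stands.
- The arm moves only by the tool servo_tool, never from a script. Its argument "targets" is text: rows parted by semicolons, each of 6 numbers parted by spaces: the shift along the tool's x, y, z in cm, then the turn, a rotation vector about the tool's x, y, z in degrees. A call has 1 to 8 rows; each row is the pose to reach, as a shift and turn from the pose commanded when the call began, along the tool's axes at that moment; what a row does not reach only later rows make up. A row lasts 1/10 s, in which the tool goes at most 50 mm and 8.59 degrees, less where a joint would pass 70% of its speed; a pose out of reach is approached as far as the arm can. A call with a gripper value outside its range is refused whole. "grip" is the opening, from 0 (shut) to 1 (fully open), set as the call begins (left out, the last holds). The fingers move at their own pace and stop on an object; "squeeze" is the grip in N (left out, the last holds). Time passes only in rows, so rows that repeat a pose let the fingers close. It gives the time, the measured TCP pose, the force, the opening and the grip force at its end, in the units of the state.
- sensors.read_state(): the state, without advancing time (a new reading comes with each control period).
- read_camera(name): name is "scene" or "top" or "wrist"; returns a dict with "img" (420x560x3 uint8, red, green, blue), "K" (3x3 intrinsics, pixels), "k1" (the pictures are not rectified: a ray, as slopes to the right and down, at radius r is drawn at 1 + k1 r^2 times it, then the intrinsics apply), "rvec" (rotation vector, rad) and "tvec" (3), from world to camera coordinates, as OpenCV has them; the wrist camera has in their place "tool_from_camera" (4x4, takes a point from camera to tool coordinates, whose origin is the TCP and whose axes are the flange's). Camera axes: x right, y down, z forward; pixel columns grow to the right and rows downward; lengths in m; the calibration is good to about 2 mm. A picture is of the moment at which its call begins: read the wrist's pose just before it. There is no depth.
- ctrl.close_job(): hands the job in; it is judged then, once.
The state is a dict: "t": time; "joint_positions": joint angles; "dq": joint speeds; "joint_torque": joint torques, N m; "tool_pos": TCP position; "ee_rot": TCP orientation; "ft_force": force on the tool from outside, world axes, zero at the start; "moment": the same for the moment, N m; "finger_gap": opening from 0.0 (shut) to 1.0 (fully open); "gripper_force": force on a finger pad.
Only numpy, scipy, OpenCV 4.12 (cv2) and the standard library are available. Lean on these libraries where they do the work, as an engineer would, in place of code of your own. Each camera call takes 0.05 s, during which the arm holds its last target. There are 200 camera calls.

## Working session

There is one attempt and no reset: what is moved stays moved. The work goes in short steps, Python scripts to look and compute and a tool call to move; the robot and the scene stay as the last step left them, time stands still between calls to the robot, and variables do not carry over. Pictures are saved under pics/ and viewed, at most 10 in all, crops included, and the job is handed in when it is done.

Besides the shell and the picture viewer there is one more tool, called after "Emit:" by a JSON object that holds its "method" and its "body", one argument or row to a line. servo_tool: Moves the arm, as the interface text tells. Its arguments: {"type":"object","properties":{"targets":{"type":"string"},"grip":{"type":"number"},"squeeze":{"type":"number"}},"required":["targets"]}

```bash
mkdir -p pics; ls
python3 - <<'E'
from station import sensors, read_camera, ctrl
import cv2
s=sensors.read_state();print({k:(v if not hasattr(v,'round') else v) for k,v in s.items()}, ctrl.nose_length)
for n in ("scene","top"):
    c=read_camera(n);print(n,c["K"],c["k1"],c["rvec"],c["tvec"])
    cv2.imwrite(f"pics/{n}0.png",c["img"][...,::-1])
E
```

```text
pics
{'t': 0.0, 'joint_positions': array([-1.41622421,  0.41190161, -0.01273153,  1.59703804,  0.00557716,
        1.13427453, -0.08224938]), 'dq': array([-0.00085792, -0.00068153, -0.00067484,  0.00082553, -0.00082075,
       -0.00017868, -0.00051403]), 'joint_torque': array([-1.12537978e-04, -6.00621414e+01,  6.82082120e-01, -2.99417067e+01,
        1.38202959e-02,  1.07210409e-02,  4.52593542e-05]), 'tool_pos': array([0.13800101, 0.60909467, 0.24145432]), 'ee_rot': array([ 1.11164075e-01,  9.93801751e-01, -7.91841827e-04, -4.63724633e-05]), 'ft_force': array([-0.13235948, -0.47075571,  1.22480849]), 'moment': array([-0.01734555, -0.01925177,  0.03082773]), 'gripper_force': 0.0, 'finger_gap': 0.99949136441745} 0.011
scene [[397.23299306   0.         277.97350135]
 [  0.         397.23299306 214.59297437]
 [  0.           0.           1.        ]] -0.03952889930537771 [ 2.05088382  0.86515105 -0.41191619] [-0.38497591 -0.1554006   1.64108841]
top [[412.00213023   0.         284.18694246]
 [  0.         412.00213023 208.90997274]
 [  0.           0.           1.        ]] -0.12062272172757892 [ 2.20171942 -2.17590993  0.06878632] [0.01952974 0.53017889 1.38573265]
```

View pics/top0.png

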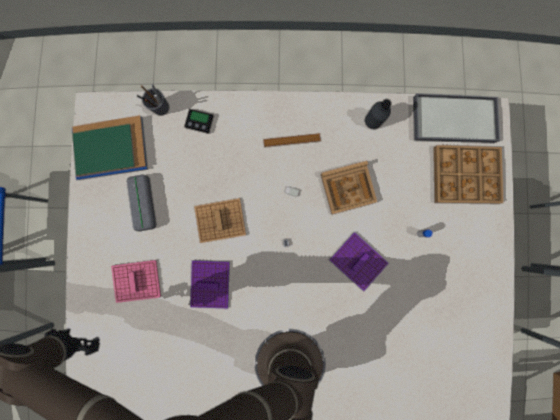

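View pics/scene0.png

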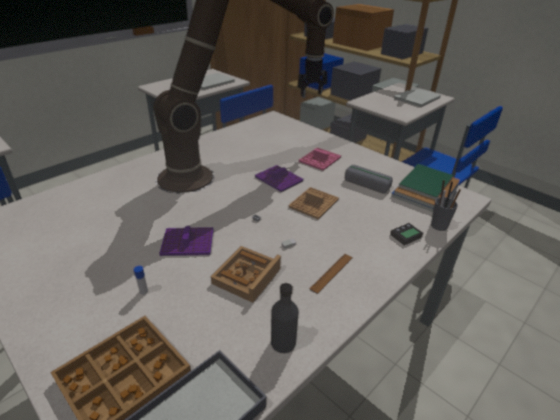

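Top view: the lid (light wood, handle) is near (220,220) and the tray near (348,188). The pink and purple look-alikes are at (136,281), (210,284) and (358,261). I'll enlarge both for the corners.

```bash
cat > h.py <<'E'
import numpy as np, cv2
from scipy.spatial.transform import Rotation as R
from station import sensors, read_camera, ctrl
def cam(n):
    s=sensors.read_state(); c=read_camera(n)
    if n=="wrist":
        T=np.eye(4);T[:3,:3]=R.from_quat(s["ee_rot"]).as_matrix();T[:3,3]=s["tool_pos"]
        c["W"]=T@c["tool_from_camera"]
    else:
        M=np.eye(4);M[:3,:3]=cv2.Rodrigues(np.array(c["rvec"],float))[0];M[:3,3]=c["tvec"]
        c["W"]=np.linalg.inv(M)
    return c
def pix2w(c,uv,z):
    d=np.array([c["k1"],0,0,0,0.])
    n=cv2.undistortPoints(np.array(uv,float).reshape(-1,1,2),np.array(c["K"]),d).reshape(-1,2)
    r=np.c_[n,np.ones(len(n))]@c["W"][:3,:3].T; o=c["W"][:3,3]
    return o+r*((np.asarray(z)-o[2])/r[:,2])[:,None]
def w2pix(c,P):
    M=np.linalg.inv(c["W"])
    return cv2.projectPoints(np.array(P,float).reshape(-1,1,3),cv2.Rodrigues(M[:3,:3])[0],M[:3,3],np.array(c["K"]),np.array([c["k1"],0,0,0,0.]))[0].reshape(-1,2)
E
python3 - <<'E'
from h import *
i=cv2.imread("pics/top0.png")
a=cv2.resize(i[185:255,185:255],(560,560),interpolation=cv2.INTER_CUBIC)[:, :]
a=cv2.resize(i[190:250,185:255],None,fx=5.6,fy=5.6,interpolation=cv2.INTER_CUBIC)
b=cv2.resize(i[155:215,315:385],None,fx=5.6,fy=5.6,interpolation=cv2.INTER_CUBIC)
cv2.imwrite("pics/c.png",np.hstack([a,b]))
E
```

```text
(no output)
```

View pics/c.png

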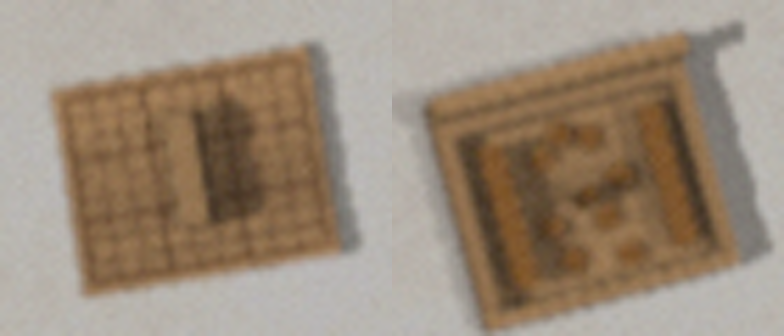

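The left crop shows the lid with corners (54,92), (308,48), (340,248) and (86,292), and its handle at (188,165). In the right crop, the tray's rail is on the far side, from (428,100) to (686,35), and its front corners are (485,328) and (736,262).

Run:
```python
from h import *
c=cam("top")
def u(p,off): return (np.array(p,float)+.5)/5.6-.5+np.array(off)
L=pix2w(c,u([(54,92),(308,48),(340,248),(86,292)],(185,190)),.012)
print("lid",L.round(4),L.mean(0).round(4)); print([np.linalg.norm(L[i]-L[i-1]).round(3) for i in range(4)])
for a,b in((0,1),(3,2)): d=L[a]-L[b];print("yaw of y axis-90",np.degrees(np.arctan2(-d[0],d[1])))
for a,b in((0,3),(1,2)): d=L[a]-L[b];print(np.degrees(np.arctan2(d[1],d[0])))
hd=u([(165,112),(193,108),(212,220),(180,224)],(185,190));H=pix2w(c,hd,.044);print("handle",H.mean(0),H)
T=pix2w(c,u([(36,100),(294,35),(344,262),(93,328)],(315,155)),[.054,.054,.03,.03])
print("tray",T.round(4),[np.linalg.norm((T[i]-T[i-1])[:2]).round(3) for i in range(4)])
for a,b in((0,1),(3,2)): d=T[a]-T[b];print("yaw",np.degrees(np.arctan2(-d[0],d[1])))
f=(T[2]+T[3])/2; r=(T[0]+T[1])/2;x=(r-f)[:2];x/=np.linalg.norm(x);print("dowel",f[:2]+x*.065, r[:2]-x*.08, np.degrees(np.arctan2(x[1],x[0])))
s=sensors.read_state();print(s["t"],s["tool_pos"],R.from_quat(s["ee_rot"]).as_matrix().round(3)); print(c["W"].round(3))
w=cam("wrist");print(w["tool_from_camera"].round(3),w["K"])
```

```text
lid [[0.5365 0.3351 0.012 ]
 [0.5653 0.179  0.012 ]
 [0.4434 0.1573 0.012 ]
 [0.4144 0.3125 0.012 ]] [0.4899 0.246  0.012 ]
[np.float64(0.124), np.float64(0.159), np.float64(0.124), np.float64(0.158)]
yaw of y axis-90 10.450996038311416
yaw of y axis-90 10.592995886616757
10.513927394719117
10.116083493018047
handle [0.4910471  0.24642904 0.044     ] [[0.52313724 0.26064098 0.044     ]
 [0.52573289 0.24383827 0.044     ]
 [0.45898203 0.23104576 0.044     ]
 [0.45633624 0.25019116 0.044     ]]
tray [[ 0.651  -0.0958  0.054 ]
 [ 0.6927 -0.251   0.054 ]
 [ 0.5584 -0.2858  0.03  ]
 [ 0.5166 -0.1331  0.03  ]] [np.float64(0.139), np.float64(0.161), np.float64(0.139), np.float64(0.158)]
yaw 15.049228431899014
yaw 15.311057544454439
dowel [ 0.60025804 -0.19259204] [ 0.59458342 -0.19411582] 15.030740884436346
0.15 [0.13806089 0.60921708 0.24165552] [[-0.975  0.221 -0.   ]
 [ 0.221  0.975 -0.001]
 [-0.    -0.001 -1.   ]]
[[ 1.200e-02 -9.980e-01  6.300e-02  4.410e-01]
 [-1.000e+00 -1.200e-02  1.000e-03  2.400e-02]
 [-0.000e+00 -6.300e-02 -9.980e-01  1.417e+00]
 [ 0.000e+00  0.000e+00  0.000e+00  1.000e+00]]
[[ 0.    -0.963 -0.268  0.07 ]
 [ 1.     0.     0.    -0.001]
 [-0.    -0.268  0.963 -0.132]
 [ 0.     0.     0.     1.   ]] [[304.23823621   0.         279.12020376]
 [  0.         304.23823621 210.10795528]
 [  0.           0.           1.        ]]
```

Emit:
{"method": "servo_tool", "body": {
  "targets": "-3 -2 0.5 0 0 -3; -7 -4.6 1 0 0 -6; -11 -7.2 1.6 0 0 -9; -15 -9.8 2.2 0 0 -12; -19 -12.4 2.8 0 0 -15; -23 -15 3.4 0 0 -18; -27 -17.6 4 0 0 -21; -31 -20.2 4.6 0 0 -23",
  "grip": 1
}}

```text
t: 1.0
tool_pos: [0.3969, 0.3425, 0.1962]
ee_rot: [-0.09, 0.996, 0.0, 0.0]
ft_force: [-0.1, 0.1, 0.1]
finger_gap: 0.999
gripper_force: 0.0
```

```bash
cat >> h.py <<'E'
def move(p,yaw_y,h_tool_z=True):
    """shift (cm, tool axes) and turn about tool z (deg) to bring TCP to p with tool y at world angle yaw_y deg (mod 180)"""
    s=sensors.read_state();M=R.from_quat(s["ee_rot"])
    Y=M.apply([0,1,0]);a=np.degrees(np.arctan2(Y[1],Y[0]))
    dw=(yaw_y-a+90)%180-90
    Z=M.apply([0,0,1])
    print("t",round(s["t"],2),"pos",s["tool_pos"].round(4),"yaw",a.round(2),"z axis",Z.round(4),"F",np.round(s["ft_force"],1),"gap",round(s["finger_gap"],3))
    print("shift cm",(M.inv().apply(np.array(p)-s["tool_pos"])*100).round(2),"turn z",round(-dw,2))
E
python3 - <<'E'
from h import *
move([.490,.246,.17],100.4)
E
```

```text
t 1.0 pos [0.3969 0.3425 0.1962] yaw 100.36 z axis [ 3.e-04  3.e-04 -1.e+00] F [-0.1  0.1  0.1] gap 0.999
shift cm [ -7.42 -11.16   2.62] turn z -0.04
```

Emit:
{"method": "servo_tool", "body": {
  "targets": "-2.5 -3.7 0.8 0 0 0; -5 -7.4 1.6 0 0 0; -6.8 -10.2 2.2 0 0 0; -7.4 -11.1 2.6 0 0 0; -7.4 -11.1 2.6 0 0 0; -7.4 -11.1 2.6 0 0 0"
}}

```text
t: 1.6
tool_pos: [0.4875, 0.2492, 0.1702]
ee_rot: [-0.09, 0.996, 0.0, -0.0]
ft_force: [-0.6, -0.2, -0.0]
finger_gap: 1.003
gripper_force: 0.0
```

Run:
```python
from h import *
c=cam("wrist");cv2.imwrite("pics/w1.png",c["img"][...,::-1])
np.savez("w1.npz",**{k:np.array(c[k]) for k in("K","k1","W","img")})
move([.490,.246,.17],100.4)
```

```text
t 1.65 pos [0.4873 0.2497 0.1704] yaw 100.36 z axis [-6.e-04  8.e-04 -1.e+00] F [ 0.5 -1.1  0.1] gap 0.996
shift cm [-0.2  -0.41  0.04] turn z -0.04
```

View pics/w1.png

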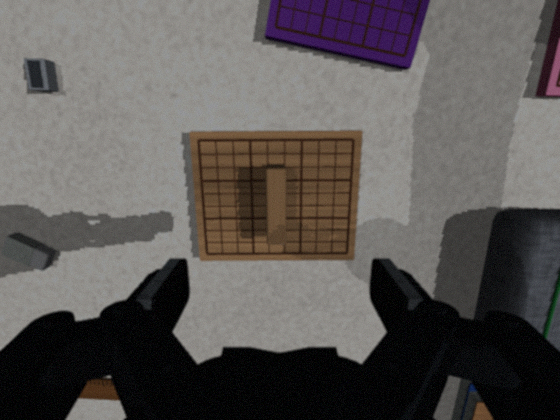

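The wrist view shows the lid squarely aligned, with corners (190,131), (361,131), (355,260) and (201,260). The handle top runs from about (266,167) to (286,244).

Run:
```python
from h import *
d=np.load("w1.npz");c={k:d[k] for k in d}
L=pix2w(c,[(190,131),(361,131),(355,260),(201,260)],.012)
print(L.round(4),L.mean(0),[np.linalg.norm(L[i]-L[i-1]).round(3) for i in range(4)])
for a,b in((0,1),(3,2)): e=L[b]-L[a];print(np.degrees(np.arctan2(e[1],e[0])))
H=pix2w(c,[(266,167),(286,167),(286,244),(266,244)],.044);print(H.round(4),H.mean(0))
move([*L.mean(0)[:2],.10],100.4)
```

```text
[[0.4384 0.1567 0.012 ]
 [0.4101 0.3123 0.012 ]
 [0.5373 0.3386 0.012 ]
 [0.5658 0.1811 0.012 ]] [0.4879148 0.2471936 0.012    ] [np.float64(0.13), np.float64(0.158), np.float64(0.13), np.float64(0.16)]
100.30444292063154
100.2632889889911
[[0.4543 0.232  0.044 ]
 [0.4513 0.2487 0.044 ]
 [0.5201 0.2616 0.044 ]
 [0.5233 0.2437 0.044 ]] [0.48722804 0.24648263 0.044     ]
t 1.65 pos [0.4873 0.2497 0.1704] yaw 100.36 z axis [-6.e-04  8.e-04 -1.e+00] F [ 0.5 -1.1  0.1] gap 0.996
shift cm [-0.02 -0.26  7.04] turn z -0.04
```

Emit:
{"method": "servo_tool", "body": {
  "targets": "0 -0.15 3 0 0 0; 0 -0.25 7 0 0 0; 0 -0.25 10.5 0 0 0; 0 -0.25 13 0 0 0; 0 -0.25 14 0 0 0; 0 -0.25 14.2 0 0 0; 0 -0.25 14.2 0 0 0; 0 -0.25 14.2 0 0 0"
}}

```text
t: 2.45
tool_pos: [0.4896, 0.2463, 0.0297]
ee_rot: [-0.089, 0.996, 0.001, 0.001]
ft_force: [0.6, 0.1, 0.3]
finger_gap: 1.001
gripper_force: 0.0
```

Emit:
{"method": "servo_tool", "body": {
  "targets": "0 0 0 0 0 0; 0 0 0 0 0 0; 0 0 0 0 0 0; 0 0 0 0 0 0; 0 0 0 0 0 0; 0 0 0 0 0 0; 0 0 0 0 0 0; 0 0 0 0 0 0",
  "grip": 0,
  "squeeze": 90
}}

```text
t: 3.25
tool_pos: [0.489, 0.2456, 0.0287]
ee_rot: [-0.089, 0.996, 0.0, 0.0]
ft_force: [-2.0, -1.5, 5.3]
finger_gap: 0.19
gripper_force: 88.8
```

Emit:
{"method": "servo_tool", "body": {
  "targets": "0 0 -2 0 0 0; 0 0 -5 0 0 0; -0.1 -2 -8 0 0 0; -0.3 -5.5 -10 0 0 -1; -0.5 -10 -10 0 0 -2; -0.7 -14.5 -10 0 0 -3; -0.9 -19 -10 0 0 -4; -1.1 -23.5 -10 0 0 -4.8"
}}

```text
t: 4.05
tool_pos: [0.5411, 0.0144, 0.128]
ee_rot: [-0.131, 0.991, 0.0, -0.0]
ft_force: [1.4, 1.1, -2.7]
finger_gap: 0.194
gripper_force: 88.3
```

Run:
```python
from h import *
move([.5808,-.1715,.110],105.1)
```

```text
t 4.05 pos [0.5411 0.0144 0.128 ] yaw 105.09 z axis [-7.e-04  0.e+00 -1.e+00] F [ 1.4  1.1 -2.7] gap 0.194
shift cm [  1.01 -18.99   1.8 ] turn z -0.01
```

Emit:
{"method": "servo_tool", "body": {
  "targets": "0.2 -4 0 0 0 0; 0.4 -8 0 0 0 0; 0.7 -12 0.5 0 0 0; 0.9 -15.5 1 0 0 0; 1 -18 1.5 0 0 0; 1 -19 1.8 0 0 0; 1 -19 1.8 0 0 0; 1 -19 1.8 0 0 0"
}}

```text
t: 4.85
tool_pos: [0.5808, -0.1682, 0.1099]
ee_rot: [-0.131, 0.991, 0.001, -0.0]
ft_force: [0.9, 0.9, -3.1]
finger_gap: 0.195
gripper_force: 88.1
```

Run:
```python
from h import *
move([.5808,-.1715,.0735],105.1)
c=cam("scene");cv2.imwrite("pics/s2.png",cv2.resize(c["img"][200:320,170:330,::-1],None,fx=4,fy=4,interpolation=cv2.INTER_CUBIC))
c=cam("top");cv2.imwrite("pics/t2.png",cv2.resize(c["img"][150:230,300:400,::-1],None,fx=6,fy=6,interpolation=cv2.INTER_CUBIC))
```

```text
t 4.85 pos [ 0.5808 -0.1682  0.1099] yaw 105.1 z axis [-0.001   0.0013 -1.    ] F [ 0.9  0.9 -3.1] gap 0.195
shift cm [ 0.08 -0.33  3.64] turn z -0.0
```

View pics/s2.png

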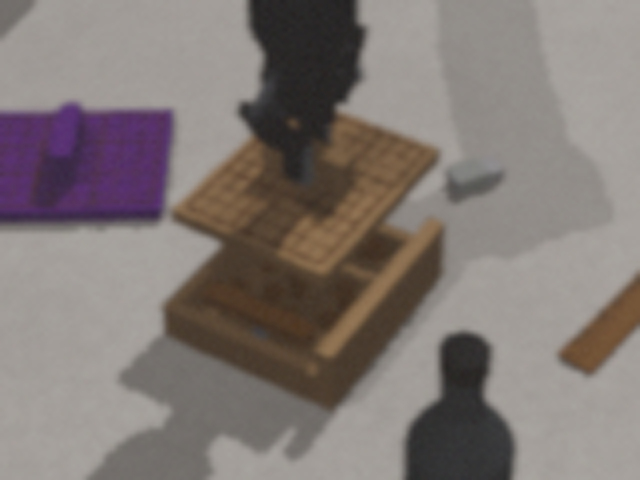

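The scene view shows the lid level over the tray and nearly parallel to the rail. The outer rail ends are at about (443,227) and (335,353) in the crop, and the near bottom corner is at (330,407). I'll use these as a second check of the tray.

Run:
```python
from h import *
c=cam("scene")
u=lambda p:(np.array(p,float)+.5)/4-.5+np.array((170,200))
P=pix2w(c,u([(443,227),(335,353),(330,407)]),[.054,.054,0]);print(P.round(4),np.linalg.norm(P[0]-P[1]))
d=P[0]-P[1];print(np.degrees(np.arctan2(-d[0],d[1])))
a=np.radians(15.1);Rz=np.array([[np.cos(a),-np.sin(a)],[np.sin(a),np.cos(a)]])
D=[.597,-.193]
print("expected", (D+Rz@[.08,.08]).round(4),(D+Rz@[.08,-.08]).round(4))
```

```text
[[ 0.6581 -0.1046  0.054 ]
 [ 0.6975 -0.248   0.054 ]
 [ 0.6943 -0.2507  0.    ]] 0.14863285642044807
15.367269529466583
expected [ 0.6534 -0.0949] [ 0.6951 -0.2494]
```

View pics/t2.png

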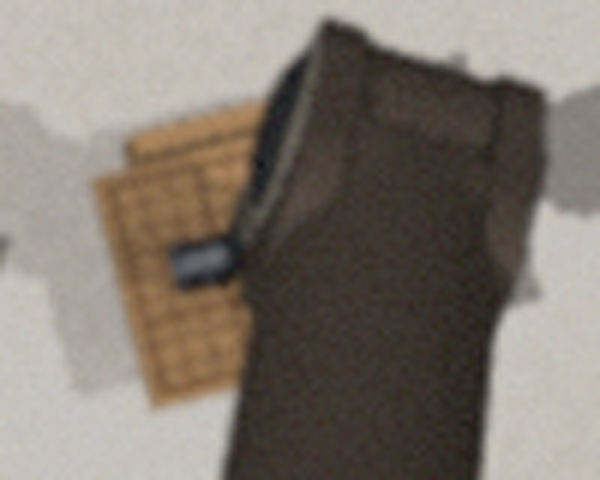

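The top view agrees with the tray estimate: the lid sits just short of the rail and parallel to it. I'll descend below the rail's top edge.

Emit:
{"method": "servo_tool", "body": {
  "targets": "0 0 1 0 0 0; 0 0 2 0 0 0; 0 0 3 0 0 0; 0 0 3.5 0 0 0; 0 0 3.6 0 0 0; -0.3 0 3.6 0 0 0; -0.6 0 3.6 0 0 0; -0.6 0 3.6 0 0 0"
}}

```text
t: 5.8
tool_pos: [0.5878, -0.1681, 0.0747]
ee_rot: [-0.131, 0.991, -0.0, 0.001]
ft_force: [-0.1, 0.4, -1.1]
finger_gap: 0.19
gripper_force: 88.1
```

Emit:
{"method": "servo_tool", "body": {
  "targets": "-0.1 0 0 0 0 0; -0.2 0 0 0 0 0; -0.2 0 0 0 0 0; -0.2 0 0 0 0 0"
}}

```text
t: 6.2
tool_pos: [0.5888, -0.1678, 0.0744]
ee_rot: [-0.131, 0.991, -0.0, 0.0]
ft_force: [0.6, -0.1, -2.8]
finger_gap: 0.192
gripper_force: 88.1
```

Emit:
{"method": "servo_tool", "body": {
  "targets": "-0.1 0 0 0 0 0; -0.2 0 0 0 0 0; -0.2 0 0 0 0 0; -0.2 0 0 0 0 0"
}}

```text
t: 6.6
tool_pos: [0.5903, -0.1675, 0.0742]
ee_rot: [-0.131, 0.991, 0.0, -0.0]
ft_force: [-2.3, -1.4, -1.0]
finger_gap: 0.189
gripper_force: 88.4
```

Emit:
{"method": "servo_tool", "body": {
  "targets": "-0.1 0 0 0 0 0; -0.2 0 0 0 0 0; -0.2 0 0 0 0 0; -0.2 0 0 0 0 0"
}}

```text
t: 7.0
tool_pos: [0.5906, -0.1677, 0.0739]
ee_rot: [-0.131, 0.991, 0.0, -0.002]
ft_force: [-6.7, -2.2, 0.9]
finger_gap: 0.189
gripper_force: 88.9
```

Emit:
{"method": "servo_tool", "body": {
  "targets": "0 0 0.1 0 0 0; 0 0 0.2 0 0 0; 0 0 0.3 0 0 0; 0 0 0.3 0 0 0; 0 0 0.3 0 0 0"
}}

```text
t: 7.5
tool_pos: [0.5906, -0.1676, 0.0709]
ee_rot: [-0.131, 0.991, 0.0, -0.002]
ft_force: [-6.5, -2.3, 0.5]
finger_gap: 0.195
gripper_force: 89.0
```

Emit:
{"method": "servo_tool", "body": {
  "targets": "0 0 0.1 0 0 0; 0 0 0.2 0 0 0; 0 0 0.2 0 0 0; 0 0 0.2 0 0 0"
}}

```text
t: 7.9
tool_pos: [0.5907, -0.1675, 0.0706]
ee_rot: [-0.131, 0.991, 0.0, -0.002]
ft_force: [-12.7, -0.2, 15.7]
finger_gap: 0.191
gripper_force: 91.1
```

Emit:
{"method": "servo_tool", "body": {
  "targets": "0.1 0 -0.1 0 0 0; 0.1 -0.2 -0.1 0 0 0; 0.1 -0.5 -0.1 0 0 0; 0.1 -0.8 -0.1 0 0 0; 0.1 -1.1 -0.1 0 0 0; 0.1 -1.3 -0.1 0 0 0; 0.1 -1.3 -0.1 0 0 0; 0.1 -1.3 -0.1 0 0 0"
}}

```text
t: 8.7
tool_pos: [0.5928, -0.174, 0.0707]
ee_rot: [-0.133, 0.991, 0.004, -0.003]
ft_force: [-13.9, 12.9, 15.5]
finger_gap: 0.194
gripper_force: 91.0
```

```bash
cat >> h.py <<'E'
def lid():
    s=sensors.read_state();a=np.radians(15.1);d=s["tool_pos"]-[.597,-.193,.0287]
    f=s["ft_force"];M=R.from_quat(s["ee_rot"])
    r=lambda v:np.array([np.cos(a)*v[0]+np.sin(a)*v[1],-np.sin(a)*v[0]+np.cos(a)*v[1],v[2]])
    print("t",round(s["t"],2),"lid in tray mm",(r(d)*1e3).round(1),"F tray",r(f).round(1),"M",np.round(s["moment"],2))
E
python3 -c "
from h import *
lid();move([.59,-.19,.07],105.1)"
```

```text
t 8.7 lid in tray mm [ 0.9 19.5 42. ] F tray [-10.   16.1  15.5] M [2.88 3.15 0.52]
t 8.7 pos [ 0.5928 -0.174   0.0707] yaw 105.27 z axis [-0.0061  0.007  -1.    ] F [-13.9  12.9  15.5] gap 0.194
shift cm [ 0.69 -1.47  0.06] turn z 0.17
```

Emit:
{"method": "servo_tool", "body": {
  "targets": "0.05 0 -0.05 0 0 0; 0.1 0 -0.1 0 0 0; 0.1 0 -0.1 0 0 0; 0.1 0 -0.1 0 0 0"
}}

```text
t: 9.1
tool_pos: [0.5938, -0.1797, 0.071]
ee_rot: [-0.131, 0.991, 0.0, -0.0]
ft_force: [-2.9, 1.5, -2.7]
finger_gap: 0.191
gripper_force: 88.3
```

```bash
python3 -c "
from h import *
lid();move([.59,-.19,.07],105.1)"
```

```text
t 9.1 lid in tray mm [ 0.4 13.7 42.3] F tray [-2.4  2.2 -2.7] M [0.18 0.71 0.29]
t 9.1 pos [ 0.5938 -0.1797  0.071 ] yaw 105.04 z axis [-8.e-04  3.e-04 -1.e+00] F [-2.9  1.5 -2.7] gap 0.191
shift cm [ 0.63 -0.89  0.1 ] turn z -0.06
```

Emit:
{"method": "servo_tool", "body": {
  "targets": "-0.03 -0.1 0 0 0 0; -0.03 -0.2 0 0 0 0; -0.03 -0.3 0 0 0 0; -0.03 -0.45 0 0 0 0; -0.03 -0.6 0 0 0 0; -0.03 -0.75 0 0 0 0; -0.03 -0.9 0 0 0 0; -0.03 -0.9 0 0 0 0"
}}

```text
t: 9.9
tool_pos: [0.5965, -0.1889, 0.0712]
ee_rot: [-0.131, 0.991, -0.0, -0.0]
ft_force: [-3.5, 0.8, -2.1]
finger_gap: 0.192
gripper_force: 88.3
```

Emit:
{"method": "servo_tool", "body": {
  "targets": "0 -0.05 0.02 0 0 0; 0 -0.1 0.04 0 0 0; 0 -0.15 0.05 0 0 0; 0 -0.2 0.05 0 0 0; 0 -0.2 0.05 0 0 0"
}}

```text
t: 10.4
tool_pos: [0.597, -0.1901, 0.0708]
ee_rot: [-0.131, 0.991, 0.0, -0.0]
ft_force: [-5.8, 1.9, -1.1]
finger_gap: 0.192
gripper_force: 88.5
```

```bash
python3 -c "
from h import *
lid()"
```

```text
t 10.4 lid in tray mm [ 0.7  2.8 42.1] F tray [-5.1  3.4 -1.1] M [0.45 1.26 0.55]
```

Emit:
{"method": "servo_tool", "body": {
  "targets": "0 -0.05 0.03 0 0 0; 0 -0.1 0.06 0 0 0; 0 -0.15 0.08 0 0 0; 0 -0.2 0.1 0 0 0; 0 -0.2 0.1 0 0 0"
}}

```text
t: 10.9
tool_pos: [0.5973, -0.1906, 0.0704]
ee_rot: [-0.131, 0.991, 0.001, -0.001]
ft_force: [-9.0, 6.8, 5.8]
finger_gap: 0.191
gripper_force: 89.8
```

```bash
python3 -c "
from h import *
lid()"
```

```text
t 10.9 lid in tray mm [ 0.9  2.3 41.7] F tray [-6.9  8.9  5.8] M [1.42 2.08 0.59]
```

Emit:
{"method": "servo_tool", "body": {
  "targets": "0.07 0 -0.05 0 0 0; 0.1 0 -0.08 0 0 0; 0.1 -0.05 -0.08 0 0 0; 0.1 -0.1 -0.08 0 0 0; 0.1 -0.1 -0.05 0 0 0; 0.1 -0.1 0 0 0 0; 0.1 -0.1 0 0 0 0"
}}

```text
t: 11.6
tool_pos: [0.5975, -0.1941, 0.0699]
ee_rot: [-0.131, 0.991, -0.0, 0.0]
ft_force: [-0.4, -0.4, -2.0]
finger_gap: 0.194
gripper_force: 88.3
```

```bash
python3 -c "
from h import *
lid()"
```

```text
t 11.6 lid in tray mm [ 0.2 -1.2 41.2] F tray [-0.5 -0.3 -2. ] M [-0.07  0.28  0.07]
```

Emit:
{"method": "servo_tool", "body": {
  "targets": "0 0 0.05 0 0 0; 0 0 0.1 0 0 0; 0 0 0.15 0 0 0; 0 0 0.2 0 0 0; 0 0 0.2 0 0 0"
}}

```text
t: 12.1
tool_pos: [0.5974, -0.1939, 0.0679]
ee_rot: [-0.131, 0.991, -0.0, 0.0]
ft_force: [-0.0, -1.3, -0.7]
finger_gap: 0.194
gripper_force: 88.4
```

```bash
python3 -c "
from h import *
lid()"
```

```text
t 12.1 lid in tray mm [ 0.1 -1.  39.2] F tray [-0.4 -1.3 -0.7] M [-0.4  -0.03  0.04]
```

The lid has entered the dowel, since it is below 42 mm with no vertical resistance. I'll lower it to the strips and then press.

Emit:
{"method": "servo_tool", "body": {
  "targets": "0 0 0.1 0 0 0; 0 0 0.2 0 0 0; 0 0 0.3 0 0 0; 0 0 0.4 0 0 0; 0 0 0.4 0 0 0; 0 0 0.4 0 0 0"
}}

```text
t: 12.7
tool_pos: [0.5973, -0.1941, 0.0639]
ee_rot: [-0.131, 0.991, -0.0, 0.0]
ft_force: [2.0, -4.9, -2.0]
finger_gap: 0.194
gripper_force: 88.4
```

Emit:
{"method": "servo_tool", "body": {
  "targets": "0 0 0.1 0 0 0; 0 0 0.2 0 0 0; 0 0 0.3 0 0 0; 0 0 0.4 0 0 0; 0 0 0.5 0 0 0; 0 0 0.6 0 0 0; 0 0 0.6 0 0 0; 0 0 0.6 0 0 0"
}}

```text
t: 13.5
tool_pos: [0.5974, -0.1941, 0.0591]
ee_rot: [-0.131, 0.991, -0.0, 0.001]
ft_force: [-1.6, -4.1, 9.9]
finger_gap: 0.198
gripper_force: 90.1
```

```bash
python3 -c "
from h import *
lid();move([.597,-.193,.0587],105.1)"
```

```text
t 13.5 lid in tray mm [ 0.1 -1.2 30.4] F tray [-2.6 -3.5  9.9] M [-0.86  0.42  0.02]
t 13.5 pos [ 0.5974 -0.1941  0.0591] yaw 105.01 z axis [ 1.3e-03 -5.0e-04 -1.0e+00] F [-1.6 -4.1  9.9] gap 0.198
shift cm [0.01 0.12 0.04] turn z -0.09
```

Emit:
{"method": "servo_tool", "body": {
  "targets": "0 0.05 0.05 0 0 0; 0 0.05 0.1 0 0 0; 0 0.05 0.1 0 0 0; 0 0.05 0.1 0 0 0; 0 0.05 0.1 0 0 0"
}}

```text
t: 14.0
tool_pos: [0.5974, -0.1941, 0.0587]
ee_rot: [-0.13, 0.991, -0.001, 0.001]
ft_force: [-3.7, -4.5, 13.5]
finger_gap: 0.191
gripper_force: 90.8
```

Run:
```python
from h import *
lid();move([.597,-.193,.0587],105.1)
c=cam("scene");cv2.imwrite("pics/s3.png",cv2.resize(c["img"][200:320,170:330,::-1],None,fx=4,fy=4,interpolation=cv2.INTER_CUBIC))
```

```text
t 14.0 lid in tray mm [ 0.1 -1.2 30. ] F tray [-4.7 -3.4 13.5] M [-0.95  0.71  0.  ]
t 14.0 pos [ 0.5974 -0.1941  0.0587] yaw 104.99 z axis [ 0.0018 -0.001  -1.    ] F [-3.7 -4.5 13.5] gap 0.191
shift cm [0.01 0.12 0.  ] turn z -0.11
```

View pics/s3.png

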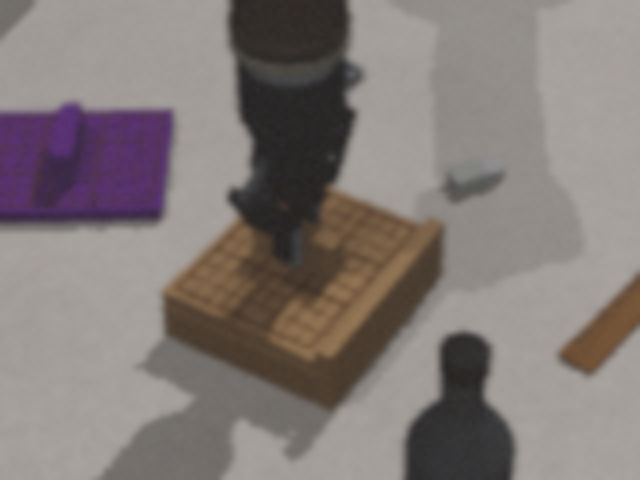

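The picture shows the lid closed level on the rim, flush with the rail (from (440,230) to (320,355)) and still gripped. About 16 N is pressing down, so I'm handing it in.

```bash
python3 -c "
from station import ctrl
print(ctrl.close_job())"
```

```text
the job is handed in; nothing more can be done
None
```

The job is handed in after about 14 s of robot time: the lid is on the dowel, flush with the rail and pressed onto the rim (about 16 N) with the handle still gripped; the verdict was not shown.

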